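# Load the bench gauge and shut its sliding guard

### The job

Slide the clear guard of the bench gauge all the way open by the bar on its top, set the turned flange, hub up, centred on the round steel rest inside without dropping it, and slide the guard fully shut again. Leave the bushing and the ring gauge where they are.

Things in the scene. Friction and masses are not known exactly. Their poses are not given: they have to be found in the camera images.
- gauge: Fixed low grey housing on 8 mm feet, 160 (x) x 320 (y) mm. Origin: underside centre, on the desk; x to its back (away from robot), y to its left end, z up. Back and end walls 6 mm thick, tops 78 mm above the desk. Left half (y>0): fixed clear cover, probe inside, its tip at y=-12, 36 mm up. Right half: open on top and in front once the guard is open, x -75 to 69, y -149 to 0 mm.
- guard (a joint): Sliding guard: clear panel over top and front, aluminium frame, 155 mm wide, top 87 mm above the desk. Slides along the gauge's y: 0 = fully shut at its stop (over the right half), grows to the gauge's left (+y), 0.150 m = fully open at the other stop. Friction 2 N plus 8 N s/m; stays where left. Starts 0 to 30 mm ajar.
- guard_bar (a point): Middle of the bow handle's bar on top of the guard: round dark bar 12 mm thick, 76 mm long along the gauge's x, centre line 32 mm above the guard's top, 119 mm above the desk, a post at each end. Moves with the guard; axes as the gauge's. Pinch it from above, fingers closing along the gauge's y.
- rest (a point): Centre of the top face of the round steel rest, 70 mm in diameter, standing in the gauge's right half at x = 0, y = -78 mm of the gauge; top face flat, 30 mm above the desk, its side 12 mm high. Fixed to the gauge, axes as the gauge's.
- flange: Turned light-metal flange, 0.24 kg (mass varies by 0.8 to 1.25 times): a round foot 66 mm in diameter and 13 mm thick, with a round hub 36 mm in diameter on top, 31 mm high overall. Stands hub up on the desk. Origin: centre of its underside, z up. Grip the hub, between 14 and 31 mm above the underside.
- bushing: Bystander: turned light-metal bushing, 28 mm in diameter, 26 mm high, upright on the desk. Origin: centre of its underside.
- ring_gauge: Bystander: steel ring gauge, 52 mm in diameter, 18 mm high, flat on the desk. Origin: centre of its underside.
There are look-alikes about, which are no part of the job. There is more than one size of the flange; the job needs the larger.

How it is judged:
On the way, in this order (a step that is already met when the one before it is completed fails the run):
1. the guard is slid open, at least 130 of its 150 mm (value of joint guard above 0.13 m), for 0.1 s.
2. the flange stands hub up on the rest, centred within 8 mm, let go and still (horizontal distance between flange and rest below 0.008 m and z of flange in the frame of rest between -0.004 and 0.004 m and angle between flange's own z axis and vertical below 0.08 rad and contact force between the fingers and flange below 0.1 N and linear speed of flange below 0.02 m/s), for 0.2 s.
At the end, for the whole second after the job is handed in: The guard is shut to within 4 mm of its stop, and the flange stands still, hub up, on the rest inside, its axis within 8 mm of the rest's centre (value of joint guard below 0.004 m and horizontal distance between flange and rest below 0.008 m and z of flange in the frame of rest between -0.004 and 0.004 m and angle between flange's own z axis and vertical below 0.08 rad and linear speed of flange below 0.02 m/s); the robot touches nothing.
It fails at once if the flange is dropped or thrown: it moves faster than 0.4 m/s with no finger on it (linear speed of flange above 0.4 m/s and contact force between the fingers and flange below 0.1 N).
It fails at once if the bushing or the ring gauge is moved by more than 15 mm (distance of any of bushing, ring_gauge from where it was at the start of the episode above 0.015 m).
It also fails if it takes over 67 s, if anything falls off the work surface, if the arm or the gripper's body presses on something with over 40 N, if the wrist force passes 120 N, or if a joint passes its speed limit or range.

### The arm

A 6-joint arm with a two-finger parallel gripper is mounted at the origin on a cart in front of the work surface, level with it; the furniture and walls round the work are solid. World frame = base frame: x ahead of the robot, y to its left, z up, the work surface at z = 0. Lengths are in m, angles in rad, forces in N, time in s.
With the tool pointing down it reaches from about 0.35 to 0.85 m from the base axis. Payload 8.1 kg.
Tool frame: the origin (TCP) lies on the centre line of the jaws, within the pads' length; the fingertips stand 17 mm ahead of it and the grasp point (between the pads) lies 2 mm behind it; z points along the fingers, y is the line along which they close (so a half turn about z gives the same grasp; the last joint's range is limited). The gripper opens to 93 mm and grips with 3 to 60 N. Pads are 15 mm wide; open, the fingers measure 128 mm over their backs; the gripper's body (75 mm by 188 mm) begins 65 mm behind the grasp point.
Start: joints at [1.042, 0.13, 1.488, -0, 1.523, -0.085], TCP at [0.258, 0.542, 0.236] pointing down, gripper open.
Joint ranges: [-2.96, 2.96], [-0.89, 2.26], [0.02, 2.5], [-1.34, 4.48], [0, 2.73], [-2.66, 2.66]. Speed limits (rad/s): [2.39, 2.39, 2.79, 3.14, 3.14, 3.14].

### API

Orientations are given as a rotation vector (axis times angle).
In Python, from plant import status, eyes, robot gives the robot as it stands. The module is installed in compiled form; this text tells all that it offers.
- The arm moves only by the tool servo_tool, never from a script. Its argument "plan" is text: rows parted by semicolons, each of 4 numbers parted by spaces: the shift along the tool's x, y, z in m, then the turn about the tool's z in degrees. A call has 1 to 12 rows; each row is the pose to reach, as a shift and turn from the pose commanded when the call began, along the tool's axes at that moment; what a row does not reach only later rows make up. A row lasts 1/12 s, in which the tool goes at most 41.7 mm and 7.16 degrees, less where a joint would pass 70% of its speed; a pose out of reach is approached as far as the arm can. A call with a gripper value outside its range is refused whole. "grip" is the closure, from -1 (fully open) to 1 (shut), set as the call begins (left out, the last holds). The fingers move at their own pace and stop on an object; "grip_force" is the grip in N (left out, the last holds). Time passes only in rows, so rows that repeat a pose let the fingers close. It gives the time, the measured TCP pose, the force, the opening and the grip force at its end, in the units of the state.
- status.read_state(): the state, without advancing time (a new reading comes with each control period).
- eyes.read_camera(name): name is "side" or "top" or "wrist"; returns a dict with "image" (384x512x3 uint8, blue, green, red), "fovy" (degrees; the focal length in pixels is half the picture's height over the tangent of half this angle, whatever the lens; pixels are square), "cx", "cy" (the principal point, pixels), "k1" (the pictures are not rectified: a ray, as slopes to the right and down, at radius r is drawn at 1 + k1 r^2 times it, then the intrinsics apply), "world_from_camera" (4x4, takes a point from camera to world coordinates); the wrist camera has in their place "hand_eye" (4x4, takes a point from camera to tool coordinates, whose origin is the TCP and whose axes are the flange's). Camera axes: x right, y down, z forward; pixel columns grow to the right and rows downward; lengths in m; the calibration is good to about 2 mm. A picture is of the moment at which its call begins: read the wrist's pose just before it. There is no depth.
- robot.close_job(): hands the job in; it is judged then, once.
The state is a dict: "t": time; "q": joint angles; "dq": joint speeds; "joint_torque": joint torques, N m; "tool_pos": TCP position; "orientation": TCP orientation; "force": force on the tool from outside, world axes, zero at the start; "wrist_torque": the same for the moment, N m; "opening": finger opening in m; "gripper_force": force on a finger pad.
Only numpy, scipy, OpenCV 4.12 (cv2) and the standard library are available. Lean on these libraries where they do the work, as an engineer would, in place of code of your own. Each camera call takes 0.05 s, during which the arm holds its last target. There are 200 camera calls.

## Working session

There is one attempt and no reset: what is moved stays moved. The work goes in short steps, Python scripts to look and compute and a tool call to move; the robot and the scene stay as the last step left them, time stands still between calls to the robot, and variables do not carry over. Pictures are saved under pics/ and viewed, at most 12 in all, crops included, and the job is handed in when it is done.

Besides the shell and the picture viewer there is one more tool, called by a JSON object that holds its "api" and its "payload". servo_tool: Moves the arm, as the interface text tells. Its arguments: {"type":"object","properties":{"plan":{"type":"string"},"grip":{"type":"number"},"grip_force":{"type":"number"}},"required":["plan"]}

```bash
mkdir -p pics; cat > h.py <<'E'
import numpy as np, cv2, pickle
from scipy.spatial.transform import Rotation as R
def snap(name, tag):
    from plant import status, eyes
    s=status.read_state(); c=eyes.read_camera(name)
    if name=="wrist":
        T=np.eye(4); T[:3,:3]=R.from_rotvec(s["orientation"]).as_matrix(); T[:3,3]=s["tool_pos"]
        c["world_from_camera"]=T@np.array(c["hand_eye"])
    pickle.dump(c,open(f"pics/{tag}.pkl","wb")); cv2.imwrite(f"pics/{tag}.png",c["image"]); return c
def load(tag): return pickle.load(open(f"pics/{tag}.pkl","rb"))
def K(c):
    f=c["image"].shape[0]/2/np.tan(np.radians(c["fovy"])/2)
    return np.array([[f,0,c["cx"]],[0,f,c["cy"]],[0,0,1.]]), np.array([c["k1"],0,0,0,0.])
def ray(c,u,v):
    k,d=K(c); n=cv2.undistortPoints(np.array([[[u,v]]],float),k,d,None,None)[0,0]
    W=np.array(c["world_from_camera"]); r=W[:3,:3]@np.array([*n,1]); return W[:3,3],r/np.linalg.norm(r)
def atz(c,u,v,z):
    o,r=ray(c,u,v); return o+r*(z-o[2])/r[2]
def tri(obs):
    A=np.zeros((3,3));b=np.zeros(3);L=[]
    for c,u,v in obs:
        o,r=ray(c,u,v);P=np.eye(3)-np.outer(r,r);A+=P;b+=P@o;L.append((o,r,P))
    x=np.linalg.solve(A,b); return x,[np.linalg.norm(P@(x-o)) for o,r,P in L]
def proj(c,pts):
    k,d=K(c);M=np.linalg.inv(np.array(c["world_from_camera"]))
    return cv2.projectPoints(np.array(pts,float).reshape(-1,3),cv2.Rodrigues(M[:3,:3])[0],M[:3,3],k,d)[0][:,0]
E
python3 - <<'E'
from h import *
from plant import status
s=status.read_state();print(s["t"],s["tool_pos"],s["orientation"],s["opening"])
for n in("side","top","wrist"):
    c=snap(n,n+"0"); print(n,c["fovy"],c["k1"],np.round(c["world_from_camera"],3).tolist())
a=[cv2.imread(f"pics/{n}0.png") for n in("top","side")]
cv2.imwrite("pics/a.png",cv2.resize(a[0],(800,600),interpolation=cv2.INTER_CUBIC));cv2.imwrite("pics/b.png",cv2.resize(a[1],(800,600),interpolation=cv2.INTER_CUBIC))
E
```

```text
0.0 [0.25730016 0.54140833 0.23457459] [-6.91187139e-01 -3.06401038e+00  2.81614250e-03] 0.09285301522409174
side 45.418744413232716 0.054432868961265035 [[0.922, -0.143, 0.36, 0.193], [-0.386, -0.391, 0.835, -0.693], [0.022, -0.909, -0.416, 0.492], [0.0, 0.0, 0.0, 1.0]]
top 44.82801117799106 -0.1836147894744965 [[-0.004, -0.999, 0.042, 0.455], [-1.0, 0.005, 0.027, 0.057], [-0.027, -0.042, -0.999, 1.109], [0.0, 0.0, 0.0, 1.0]]
wrist 70.01276350781124 -0.03717727948933661 [[0.43, 0.871, 0.236, 0.193], [0.903, -0.415, -0.113, 0.572], [-0.0, 0.262, -0.965, 0.384], [0.0, 0.0, 0.0, 1.0]]
```

View pics/a.png

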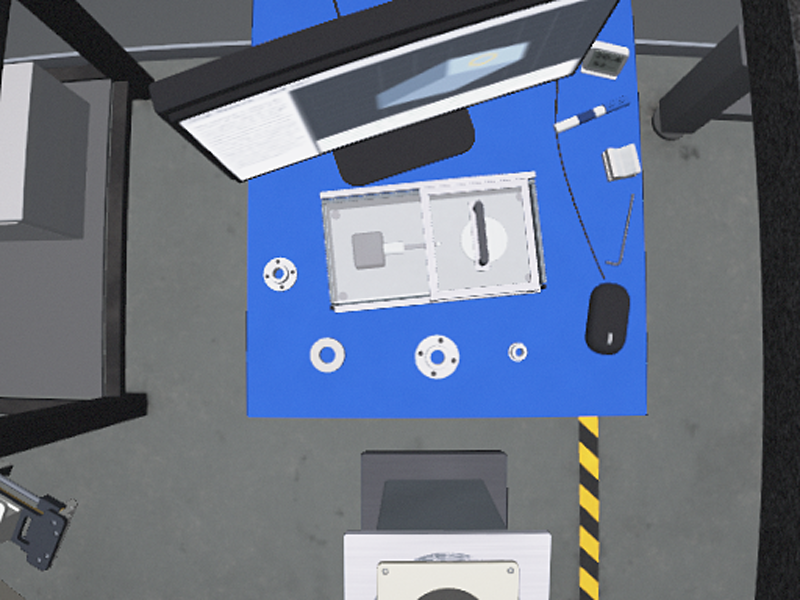

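View pics/b.png

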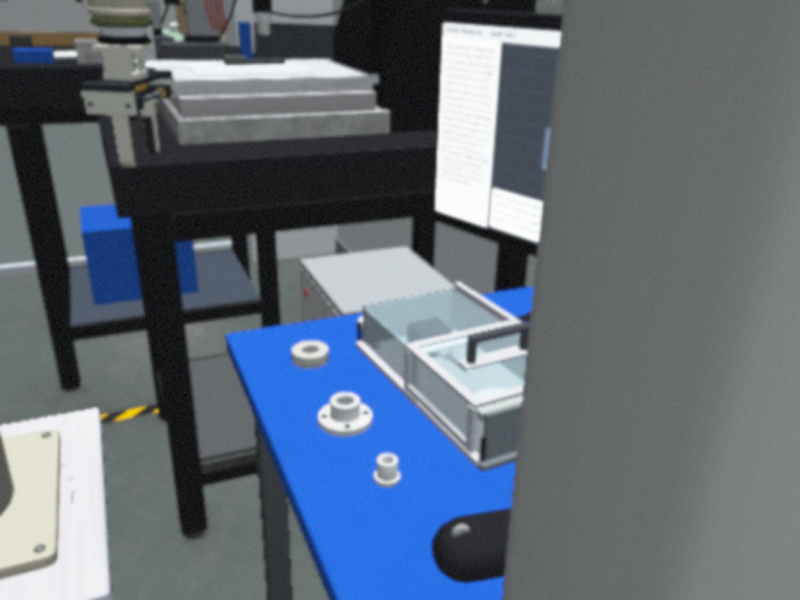

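Top (800-wide): large flange ≈(437,356), small flange (280,273), ring (327,355), bushing (517,352), bar from ≈(480,205) to (483,265). The side view shows the flange hub at ≈(345,400) and the near bar end at ≈(473,345). I'll enlarge next.

```bash
python3 - <<'E'
from h import *
t=cv2.imread("pics/top0.png");s=cv2.imread("pics/side0.png")
a=cv2.resize(t[105:250,195:355],None,fx=4,fy=4,interpolation=cv2.INTER_CUBIC)
cv2.imwrite("pics/ta.png",a);print(a.shape)
b=cv2.resize(s[180:320,180:340],None,fx=4,fy=4,interpolation=cv2.INTER_CUBIC)
cv2.imwrite("pics/sa.png",b)
E
```

```text
(580, 640, 3)
```

View pics/ta.png

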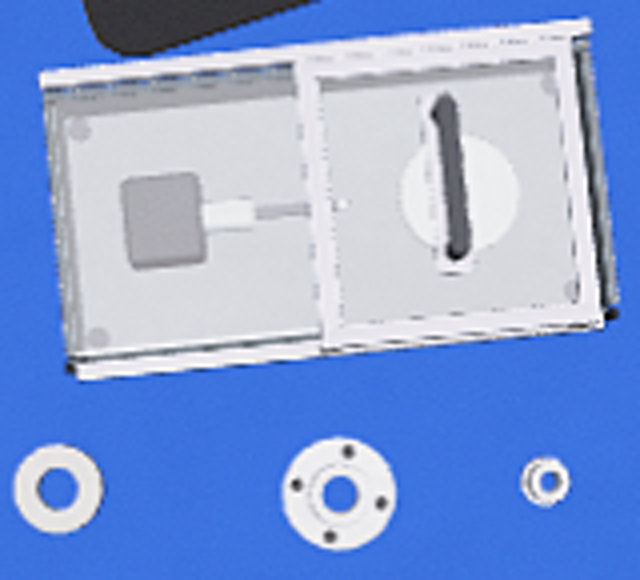

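View pics/sa.png

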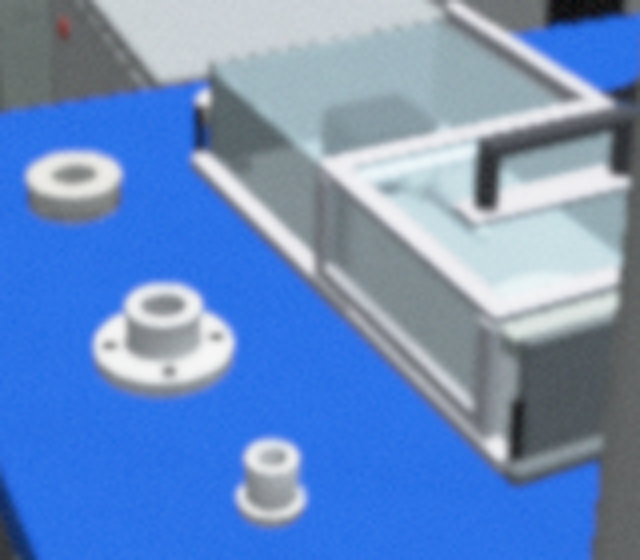

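Top crop: hub hole (341,494), bar ends (444,97)/(457,256), rest disc centre (459,193), back rail from (42,80) to (592,25). Side crop: hub top centre (164,304), bar near end (487,148), far end (625,117).

```bash
python3 - <<'E'
from h import *
t=load("top0");s=load("side0");np.set_printoptions(precision=4,suppress=True)
P=lambda u,v:((u+.5)/4-.5+195,(v+.5)/4-.5+105)
Q=lambda u,v:((u+.5)/4-.5+180,(v+.5)/4-.5+180)
print("hub",tri([(t,*P(341,494)),(s,*Q(164,304))]), atz(t,*P(341,494),.031))
print("ring",tri([(t,*P(58,488)),(s,*Q(74,175))]))
print("bush",tri([(t,*P(549,481)),(s,*Q(272,457))]))
print("bar near",tri([(t,*P(457,254)),(s,*Q(487,150))]))
print("bar far",tri([(t,*P(445,99)),(s,*Q(625,118))]))
a=atz(t,*P(444,97),.119);b=atz(t,*P(457,256),.119);print("bar",a,b,(a+b)/2,a-b)
r=atz(t,*P(459,193),.03);print("rest",r)
a=atz(t,*P(42,80),.08);b=atz(t,*P(592,25),.08);print("back",a,b,np.linalg.norm(a-b),np.degrees(np.arctan2(*(a-b)[[0,1]])))
a=atz(t,*P(75,372),.02);b=atz(t,*P(605,320),.02);print("front",a,b,np.linalg.norm(a-b),np.degrees(np.arctan2(*(a-b)[[0,1]])))
E
```

```text
hub (array([0.4242, 0.015 , 0.0293]), [np.float64(5.369981781882624e-05), np.float64(5.369981781877601e-05)]) [0.4243 0.015  0.031 ]
ring (array([0.4277, 0.1809, 0.015 ]), [np.float64(0.00021311962916190517), np.float64(0.00021311962916189663)])
bush (array([ 0.4309, -0.1068,  0.0239]), [np.float64(1.0562586346614127e-05), np.float64(1.0562586346703785e-05)])
bar near (array([ 0.5563, -0.0454,  0.1162]), [np.float64(0.001813554199820178), np.float64(0.0018135541998199978)])
bar far (array([ 0.637 , -0.0385,  0.1158]), [np.float64(0.001855973222759719), np.float64(0.0018559732227596587)])
bar [ 0.6392 -0.0385  0.119 ] [ 0.5533 -0.0444  0.119 ] [ 0.5962 -0.0414  0.119 ] [0.0859 0.0058 0.    ]
rest [ 0.599  -0.0551  0.03  ]
back [0.658  0.1828 0.08  ] [ 0.6876 -0.1266  0.08  ] 0.310818478977549 -5.468349593097067
front [0.496  0.1702 0.02  ] [ 0.5251 -0.1415  0.02  ] 0.31299045199638753 -5.3252469417392545
```

```bash
cat >> h.py <<'E'
def go(x,y,z,yaw):
    "shift/turn so that TCP goes to xyz and tool y points at world angle yaw (deg)"
    from plant import status
    s=status.read_state();Rm=R.from_rotvec(s["orientation"]).as_matrix()
    d=Rm.T@(np.array([x,y,z])-s["tool_pos"]); a=np.degrees(np.arctan2(Rm[1,1],Rm[0,1]))
    t=-(yaw-a); t=(t+90)%180-90
    print("t",round(s["t"],2),"pos",s["tool_pos"].round(4),"yaw",a.round(2),"z",Rm[:,2].round(3),"F",np.round(s["force"],1),"open",round(s["opening"],4),"gf",round(s["gripper_force"],1))
    print("shift",d.round(4),"turn",t.round(2),"rows",np.ceil(np.linalg.norm(d)/.0417))
E
python3 - <<'E'
from h import *
t=load("top0");s=load("side0")
f=.64
print("monitor corner",tri([(t,245*f,182*f),(s,437*f,210*f)]))
go(.596,-.041,.20,95.4)
E
```

```text
monitor corner (array([0.66069306, 0.27246506, 0.16927001]), [np.float64(0.0014853091285404283), np.float64(0.0014853091285405534)])
t 0.15 pos [0.2574 0.5415 0.2348] yaw 64.57 z [-0.001 -0.001 -1.   ] F [-0.1  0.2  0.2] open 0.0931 gf 0.0
shift [-0.5559 -0.3807  0.0353] turn -30.83 rows 17.0
```

{"api": "servo_tool", "payload": {"plan": "-0.031 -0.021 0 -2.5;-0.062 -0.042 0 -5;-0.093 -0.063 0 -7.5;-0.124 -0.085 0 -10;-0.155 -0.106 0 -13;-0.186 -0.127 0 -16;-0.217 -0.149 0 -19;-0.248 -0.17 0 -22;-0.279 -0.191 0 -25;-0.310 -0.212 0 -28;-0.341 -0.233 0 -30.8;-0.365 -0.25 0 -30.8", "grip": -1}}

```text
t: 1.15
tool_pos: [0.4807, 0.1569, 0.2355]
orientation: [-0.151, 3.138, -0.001]
force: [0.4, 0.6, -0.2]
opening: 0.093
gripper_force: 0.0
```

```bash
python3 -c "
from h import *
go(.57,.0,.22,95.4)"
```

```text
t 1.15 pos [0.4807 0.1569 0.2355] yaw 95.5 z [ 0.    -0.001 -1.   ] F [ 0.4  0.6 -0.2] open 0.093 gf 0.0
shift [-0.0738 -0.1647  0.0156] turn 0.1 rows 5.0
```

{"api": "servo_tool", "payload": {"plan": "-0.012 -0.033 0 0;-0.024 -0.066 0 0;-0.036 -0.099 0 0;-0.048 -0.132 0 0;-0.06 -0.165 0 0;-0.074 -0.185 0 0;-0.085 -0.196 0 0;-0.085 -0.196 0 0;-0.085 -0.196 0 0"}}

```text
t: 1.9
tool_pos: [0.5827, -0.0282, 0.235]
orientation: [0.145, -3.137, -0.001]
force: [-1.2, -0.5, 0.3]
opening: 0.0932
gripper_force: 0.0
```

```bash
python3 - <<'E'
from h import *
c=snap("wrist","w1");go(.596,-.041,.16,95.4)
cv2.imwrite("pics/w1b.png",cv2.resize(c["image"],(800,600),interpolation=cv2.INTER_CUBIC))
E
```

```text
t 1.95 pos [ 0.5824 -0.0275  0.2351] yaw 95.35 z [-0.001  0.    -1.   ] F [-0.1 -0.1  0.3] open 0.0931 gf 0.0
shift [-0.0124 -0.0148  0.0751] turn -0.05 rows 2.0
```

View pics/w1b.png

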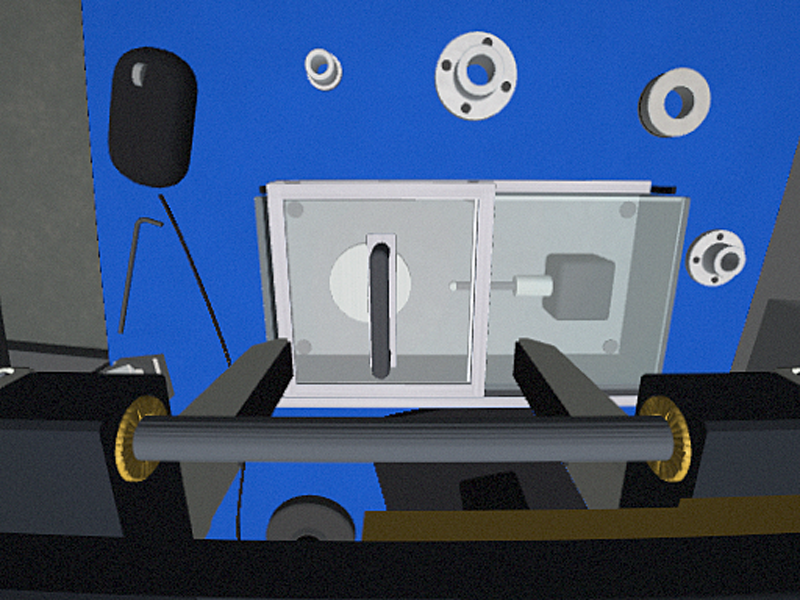

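Wrist view (800-wide): bar from ≈(380,248) to (380,374), rest centre ≈(370,282), hub hole (481,70), bushing (323,64).

```bash
python3 - <<'E'
from h import *
np.set_printoptions(precision=4,suppress=True)
t=load("top0");w=load("w1");f=.64
P=lambda u,v:((u+.5)/4-.5+195,(v+.5)/4-.5+105)
print("cam",w["world_from_camera"].round(3).tolist())
for n,a,b,z in(("near",(457,253),(380,249),.119),("far",(444,99),(380,373),.119),("mid",(450.5,176),(380,311),.119),("rest",(459,193),(370,282),.03),("hub",(341,494),(481,70),.031),("bush",(549,481),(323,64),.026)):
    print(n,tri([(t,*P(*a)),(w,b[0]*f,b[1]*f)]),atz(w,b[0]*f,b[1]*f,z),atz(t,*P(*a),z))
E
```

```text
cam [[-0.092, 0.961, 0.26, 0.511], [0.996, 0.088, 0.026, -0.035], [0.002, 0.261, -0.965, 0.384], [0.0, 0.0, 0.0, 1.0]]
near (array([ 0.5557, -0.0452,  0.1118]), [np.float64(0.000122865305277415), np.float64(0.00012286530527722299)]) [ 0.5546 -0.045   0.119 ] [ 0.5549 -0.0444  0.119 ]
far (array([ 0.6377, -0.0384,  0.1211]), [np.float64(4.6477436559744445e-05), np.float64(4.647743655981072e-05)]) [ 0.6388 -0.0384  0.119 ] [ 0.6381 -0.0385  0.119 ]
mid (array([ 0.5973, -0.0421,  0.1116]), [np.float64(6.874766136622655e-05), np.float64(6.874766136620153e-05)]) [ 0.595  -0.0418  0.119 ] [ 0.5963 -0.0414  0.119 ]
rest (array([ 0.5995, -0.0552,  0.0248]), [np.float64(0.00046773475959823656), np.float64(0.00046773475959820864)]) [ 0.598  -0.0545  0.03  ] [ 0.599  -0.0551  0.03  ]
hub (array([0.4251, 0.016 , 0.0322]), [np.float64(0.0011882033797429284), np.float64(0.0011882033797429882)]) [0.4256 0.017  0.031 ] [0.4243 0.015  0.031 ]
bush (array([ 0.4306, -0.1055,  0.0216]), [np.float64(0.0015766758625590633), np.float64(0.0015766758625590594)]) [ 0.4313 -0.1031  0.026 ] [ 0.431  -0.1064  0.026 ]
```

The bar stands at (0.596,-0.0415), 0.116–0.119 m high, consistent across views.

{"api": "servo_tool", "payload": {"plan": "-0.012 -0.015 0.02 0;-0.012 -0.015 0.04 0;-0.012 -0.015 0.06 0;-0.012 -0.015 0.075 0;-0.012 -0.015 0.09 0;-0.012 -0.015 0.1 0;-0.012 -0.015 0.11 0;-0.012 -0.015 0.117 0;-0.012 -0.015 0.117 0;-0.012 -0.015 0.117 0"}}

```text
t: 2.78
tool_pos: [0.5962, -0.0414, 0.1188]
orientation: [0.148, -3.138, -0.0]
force: [0.6, 0.3, 0.8]
opening: 0.0931
gripper_force: 0.0
```

{"api": "servo_tool", "payload": {"plan": "0 0 0 0;0 0 0 0;0 0 0 0;0 0 0 0;0 0 0 0;0 0 0 0;0 0 0 0;0 0 0 0", "grip": 1, "grip_force": 15}}

```text
t: 3.45
tool_pos: [0.5962, -0.0416, 0.1186]
orientation: [0.147, -3.138, -0.0]
force: [-0.0, -0.7, -0.6]
opening: 0.0442
gripper_force: 0.0
```

Still closing.

{"api": "servo_tool", "payload": {"plan": "0 0 0 0;0 0 0 0;0 0 0 0;0 0 0 0;0 0 0 0;0 0 0 0;0 0 0 0;0 0 0 0;0 0 0 0"}}

```text
t: 4.2
tool_pos: [0.5962, -0.0416, 0.1186]
orientation: [0.147, -3.138, 0.0]
force: [-0.3, -1.2, -0.2]
opening: 0.0114
gripper_force: 15.0
```

{"api": "servo_tool", "payload": {"plan": "0 0.005 0 0;0 0.015 0 0;0 0.027 0 0;0 0.039 0 0;0 0.051 0 0;0 0.063 0 0;0 0.075 0 0;0 0.087 0 0;0 0.099 0 0;0 0.11 0 0;0 0.118 0 0;0 0.122 0 0"}}

```text
t: 5.2
tool_pos: [0.5846, 0.0814, 0.1187]
orientation: [0.149, -3.138, -0.001]
force: [0.9, -3.4, -1.1]
opening: 0.0111
gripper_force: 15.0
```

{"api": "servo_tool", "payload": {"plan": "0 0.003 0 0;0 0.006 0 0;0 0.008 0 0;0 0.01 0 0;0 0.01 0 0;0 0.01 0 0"}}

```text
t: 5.7
tool_pos: [0.5838, 0.09, 0.1186]
orientation: [0.147, -3.138, -0.001]
force: [1.6, -0.1, -2.2]
opening: 0.0115
gripper_force: 15.0
```

Go on in small steps until the stop shows.

{"api": "servo_tool", "payload": {"plan": "0 0.001 0 0;0 0.002 0 0;0 0.003 0 0;0 0.004 0 0;0 0.004 0 0"}}

```text
t: 6.12
tool_pos: [0.5835, 0.0939, 0.1186]
orientation: [0.147, -3.138, -0.0]
force: [1.8, -1.9, -0.7]
opening: 0.0116
gripper_force: 15.0
```

{"api": "servo_tool", "payload": {"plan": "0 0 0 0;0 0 0 0"}}

```text
t: 6.28
tool_pos: [0.5835, 0.0939, 0.1186]
orientation: [0.147, -3.138, -0.0]
force: [0.7, -1.7, -0.6]
opening: 0.0114
gripper_force: 15.0
```

{"api": "servo_tool", "payload": {"plan": "0 0.001 0 0;0 0.002 0 0;0 0.003 0 0;0 0.004 0 0;0 0.004 0 0"}}

```text
t: 6.7
tool_pos: [0.5834, 0.0953, 0.1186]
orientation: [0.146, -3.138, 0.006]
force: [1.3, -13.0, -0.5]
opening: 0.0113
gripper_force: 15.0
```

The guard is at its stop (13 N). Release and rise.

{"api": "servo_tool", "payload": {"plan": "0 -0.003 0 0;0 -0.003 0 0;0 -0.003 0 0;0 -0.003 0 0;0 -0.003 0 0;0 -0.003 0 0;0 -0.003 0 0;0 -0.003 0 0", "grip": -0.2}}

```text
t: 7.37
tool_pos: [0.5834, 0.095, 0.1186]
orientation: [-0.148, 3.138, 0.0]
force: [-0.3, 0.1, 0.4]
opening: 0.0552
gripper_force: 0.0
```

{"api": "servo_tool", "payload": {"plan": "0 0 -0.02 0;0 0 -0.05 0;0 0 -0.08 0;0 0 -0.115 0;0.035 -0.015 -0.12 0;0.07 -0.03 -0.12 0;0.1 -0.045 -0.12 0;0.13 -0.06 -0.12 0;0.155 -0.07 -0.12 0;0.16 -0.08 -0.12 0;0.16 -0.08 -0.12 0", "grip": -0.3}}

```text
t: 8.28
tool_pos: [0.4306, -0.0011, 0.239]
orientation: [-0.145, 3.137, -0.001]
force: [-1.2, 0.2, 0.2]
opening: 0.0608
gripper_force: 0.0
```

```bash
python3 - <<'E'
from h import *
c=snap("wrist","w2");t=snap("top","top2");go(.425,.016,.10,95.4)
a=cv2.resize(c["image"],(800,600),interpolation=cv2.INTER_CUBIC)
cv2.imwrite("pics/w2b.png",a)
print(proj(c,[[.425,.016,.031],[.599,-.055,.03]])/.64)
E
```

```text
t 8.38 pos [4.319e-01 1.000e-04 2.390e-01] yaw 95.31 z [ 0.001  0.    -1.   ] F [ 0.4 -0.   0.2] open 0.0603 gf 0.0
shift [0.0056 0.0164 0.139 ] turn -0.09 rows 4.0
[[423.53168217 261.13148082]
 [330.51957081 433.01658469]]
```

View pics/w2b.png

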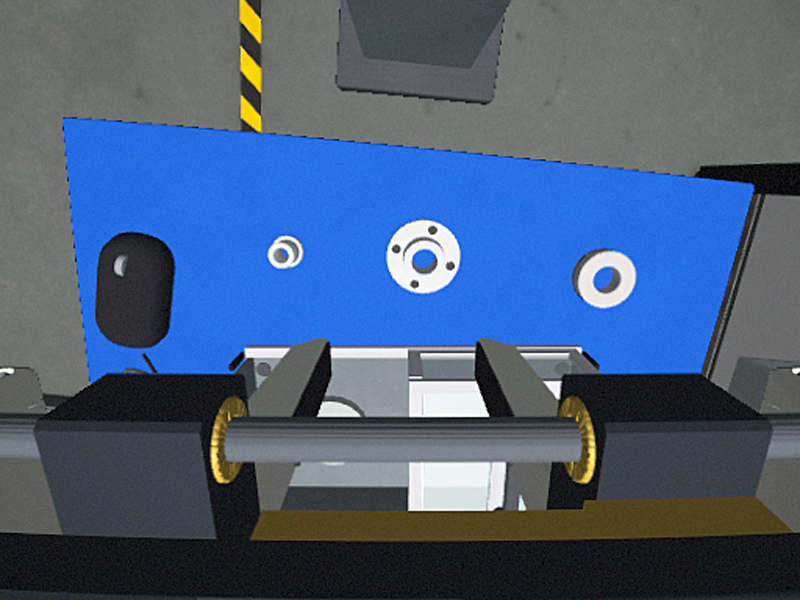

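Hub hole seen at (425,261), against (423.5,261) predicted: the flange is at about (0.4255, 0.0165).

{"api": "servo_tool", "payload": {"plan": "0.005 0.017 0.03 0;0.005 0.017 0.06 0;0.005 0.017 0.09 0;0.005 0.017 0.12 0;0.005 0.017 0.15 0;0.005 0.017 0.17 0;0.005 0.017 0.185 0;0.005 0.017 0.195 0;0.005 0.017 0.195 0;0.005 0.017 0.195 0"}}

```text
t: 9.22
tool_pos: [0.4251, 0.017, 0.0436]
orientation: [0.148, -3.137, -0.0]
force: [-0.3, 0.3, 1.3]
opening: 0.0602
gripper_force: 0.0
```

```bash
python3 - <<'E'
from h import *
c=snap("wrist","w3");go(.4255,.0165,.033,95.4)
cv2.imwrite("pics/w3b.png",cv2.resize(c["image"][60:330,100:440],None,fx=2,fy=2,interpolation=cv2.INTER_CUBIC))
E
```

```text
t 9.27 pos [0.4259 0.0169 0.0444] yaw 95.39 z [ 0.001  0.    -1.   ] F [ 0.1 -1.   0.2] open 0.0606 gf 0.0
shift [ 0.0004 -0.0003  0.0114] turn -0.01 rows 1.0
```

View pics/w3b.png

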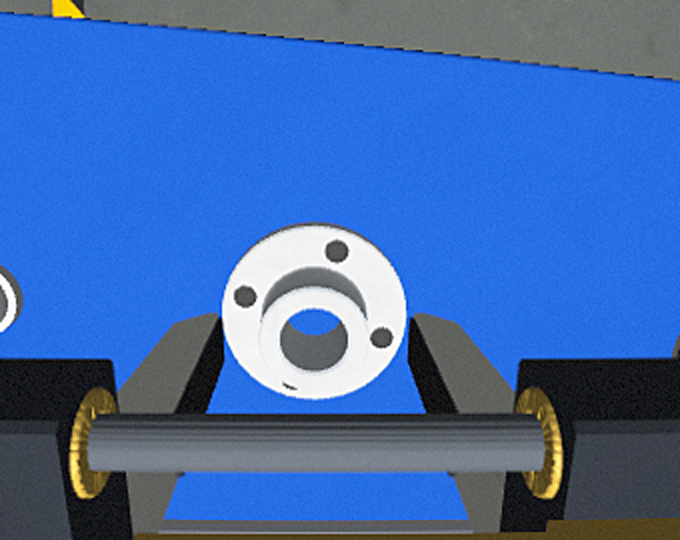

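Fingers straddle the hub evenly (tips at 222/408, hub hole centre (314,339), foot centre (314,311)). Check x along the pads.

```bash
python3 - <<'E'
from h import *
c=load("w3");q=lambda u,v:((u+.5)/2-.5+100,(v+.5)/2-.5+60)
print(atz(c,*q(314,339.5),.031),atz(c,*q(314,311),.013))
E
```

```text
[0.42442264 0.01611354 0.031     ] [0.42153941 0.01582131 0.013     ]
```

{"api": "servo_tool", "payload": {"plan": "0 0 0.004 0;0 0 0.008 0;0 0 0.011 0;0 0 0.011 0;0 0 0.011 0"}}

```text
t: 9.68
tool_pos: [0.4249, 0.0166, 0.0326]
orientation: [0.147, -3.138, -0.0]
force: [0.5, -0.1, -0.8]
opening: 0.0606
gripper_force: 0.0
```

{"api": "servo_tool", "payload": {"plan": "0 0 0 0;0 0 0 0;0 0 0 0;0 0 0 0;0 0 0 0;0 0 0 0;0 0 0 0;0 0 0 0;0 0 0 0;0 0 0 0", "grip": 1, "grip_force": 30}}

```text
t: 10.52
tool_pos: [0.4251, 0.0166, 0.0328]
orientation: [-0.147, 3.138, 0.0]
force: [-0.8, 0.2, 2.1]
opening: 0.035
gripper_force: 30.0
```

{"api": "servo_tool", "payload": {"plan": "0 0 -0.003 0;0 0 -0.01 0;0 0 -0.025 0;0 0 -0.045 0;0 0 -0.065 0;0 0 -0.085 0;0 0 -0.105 0;0 0 -0.12 0;0 0 -0.13 0;0 0 -0.13 0;0 0 -0.13 0"}}

```text
t: 11.43
tool_pos: [0.4251, 0.0166, 0.1627]
orientation: [-0.147, 3.137, -0.0]
force: [0.2, -0.1, -2.3]
opening: 0.0346
gripper_force: 30.0
```

```bash
python3 - <<'E'
from h import *
c=snap("wrist","w4");t=snap("top","top4");go(.599,-.055,.163,95.4)
q=lambda u,v:((u+.5)/4-.5+195,(v+.5)/4-.5+105)
a=cv2.resize(c["image"][40:340,60:460],(600,450)); b=cv2.resize(t["image"][105:250,195:355],None,fx=4,fy=4,interpolation=cv2.INTER_CUBIC)
cv2.imwrite("pics/t4b.png",b)
E
```

```text
t 11.53 pos [0.4242 0.0167 0.1613] yaw 95.37 z [-0.002  0.    -1.   ] F [-0.5 -0.6 -2.8] open 0.0351 gf 30.0
shift [-0.1673 -0.0878 -0.002 ] turn -0.03 rows 5.0
```

View pics/t4b.png

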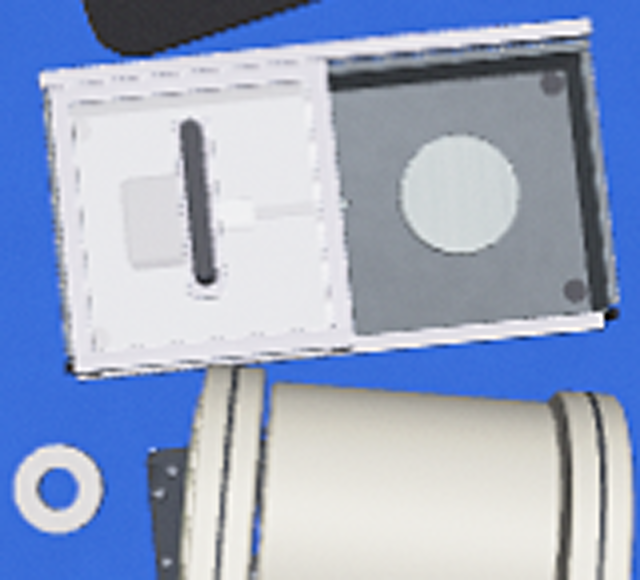

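The top view shows the guard open and the rest disc centred at (459.5,194.5), consistent with (0.5985,-0.055). Carry the flange over.

{"api": "servo_tool", "payload": {"plan": "-0.01 -0.005 0 0;-0.025 -0.013 0 0;-0.045 -0.023 0 0;-0.065 -0.034 0 0;-0.085 -0.045 0 0;-0.105 -0.055 0 0;-0.125 -0.066 0 0;-0.145 -0.076 0 0;-0.158 -0.083 0 0;-0.166 -0.088 0 0;-0.166 -0.088 0 0;-0.166 -0.088 0 0"}}

```text
t: 12.53
tool_pos: [0.5977, -0.0554, 0.1607]
orientation: [0.146, -3.135, -0.001]
force: [0.8, 0.6, -2.8]
opening: 0.0351
gripper_force: 30.0
```

```bash
python3 - <<'E'
from h import *
c=snap("wrist","w5");go(.5985,-.055,.065,95.4)
cv2.imwrite("pics/w5b.png",cv2.resize(c["image"][40:340,60:460],(800,600),interpolation=cv2.INTER_CUBIC))
print(proj(c,[[.5985,-.055,.03]]))
E
```

```text
t 12.58 pos [ 0.5975 -0.0552  0.161 ] yaw 95.37 z [-0.003  0.001 -1.   ] F [ 0.5  1.1 -2.4] open 0.0349 gf 30.0
shift [-0.0013 -0.      0.096 ] turn -0.03 rows 3.0
[[257.92514691 185.93217958]]
```

View pics/w5b.png

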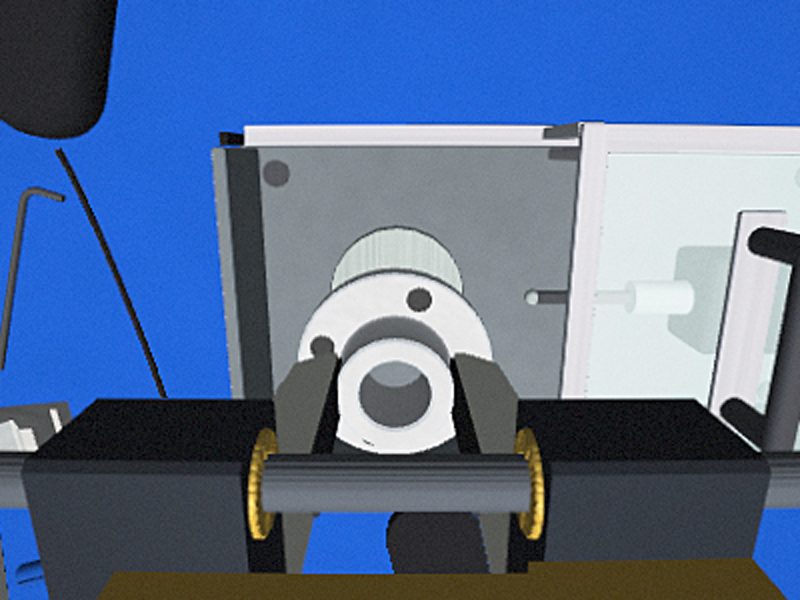

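Rest disc spans 332–462 (centre 397 → column 258.3, predicted 257.9), near edge at row 227; the hub is held straight. Descend.

{"api": "servo_tool", "payload": {"plan": "-0.001 0 0.008 0;-0.001 0 0.02 0;-0.001 0 0.035 0;-0.001 0 0.05 0;-0.001 0 0.063 0;-0.001 0 0.075 0;-0.001 0 0.083 0;-0.001 0 0.089 0;-0.001 0 0.091 0;-0.001 0 0.091 0;-0.001 0 0.091 0"}}

```text
t: 13.5
tool_pos: [0.6, -0.0555, 0.0722]
orientation: [-0.147, 3.137, -0.0]
force: [-0.1, 0.3, -2.0]
opening: 0.0349
gripper_force: 30.0
```

```bash
python3 - <<'E'
from h import *
c=load("w5");print(proj(c,[[.5985-.035,-.055-.003,.03],[.5955-.035,-.055-.003,.03]]), "seen 153.5")
go(.5985,-.055,.063,95.4)
E
```

```text
[[258.1857936  152.68740238]
 [258.45974917 149.7643891 ]] seen 153.5
t 13.5 pos [ 0.6    -0.0555  0.0722] yaw 95.37 z [ 0.001 -0.    -1.   ] F [-0.1  0.3 -2. ] open 0.0349 gf 30.0
shift [0.0015 0.0006 0.0092] turn -0.03 rows 1.0
```

{"api": "servo_tool", "payload": {"plan": "0.001 0 0.002 0;0.001 0 0.004 0;0.001 0 0.006 0;0.001 0 0.007 0;0.001 0 0.008 0;0.001 0 0.008 0;0.001 0 0.008 0"}}

```text
t: 14.08
tool_pos: [0.5985, -0.0554, 0.0636]
orientation: [0.147, -3.138, -0.0]
force: [0.1, -0.4, -2.7]
opening: 0.0348
gripper_force: 30.0
```

{"api": "servo_tool", "payload": {"plan": "0 0 0.0005 0;0 0 0.001 0;0 0 0.001 0;0 0 0.001 0"}}

```text
t: 14.42
tool_pos: [0.5987, -0.0555, 0.0628]
orientation: [-0.147, 3.138, -0.0]
force: [-0.2, -0.1, -1.1]
opening: 0.0347
gripper_force: 30.0
```

{"api": "servo_tool", "payload": {"plan": "0 0 0.0003 0;0 0 0.0006 0;0 0 0.0006 0;0 0 0.0006 0"}}

```text
t: 14.75
tool_pos: [0.5987, -0.0555, 0.0628]
orientation: [-0.147, 3.138, -0.0]
force: [-2.7, 1.0, 6.1]
opening: 0.0346
gripper_force: 30.0
```

Seated (force turned to +6 N). Release and rise.

{"api": "servo_tool", "payload": {"plan": "0 0 0 0;0 0 0 0;0 0 0 0;0 0 0 0;0 0 0 0;0 0 0 0;0 0 0 0", "grip": -0.2}}

```text
t: 15.33
tool_pos: [0.5985, -0.0554, 0.062]
orientation: [0.147, -3.138, 0.0]
force: [0.1, 0.9, 0.6]
opening: 0.0558
gripper_force: 0.0
```

{"api": "servo_tool", "payload": {"plan": "0 0 -0.004 0;0 0 -0.01 0;0 0 -0.025 0;0 0 -0.045 0;0 0 -0.07 0;0 0 -0.1 0;0 0 -0.13 0;0 0 -0.155 0;0 0 -0.17 0;0 0 -0.17 0"}}

```text
t: 16.17
tool_pos: [0.6009, -0.0559, 0.238]
orientation: [-0.147, 3.13, -0.003]
force: [-0.0, -0.8, 0.7]
opening: 0.0562
gripper_force: 0.0
```

```bash
python3 - <<'E'
from h import *
c=snap("wrist","w6");go(.5833,.095,.1186,95.4)
cv2.imwrite("pics/w6b.png",cv2.resize(c["image"][60:300,120:440],(800,600),interpolation=cv2.INTER_CUBIC))
print(proj(c,[[.599,-.055,.061],[.599,-.055,.03]]))
E
```

```text
t 16.22 pos [ 0.6    -0.0557  0.2351] yaw 95.37 z [ 0.005 -0.001 -1.   ] F [-0.3 -0.3 -0.4] open 0.0558 gf 0.0
shift [0.0031 0.1518 0.1162] turn -0.03 rows 5.0
[[258.85140755 172.68874167]
 [258.76908862 167.68095342]]
```

View pics/w6b.png

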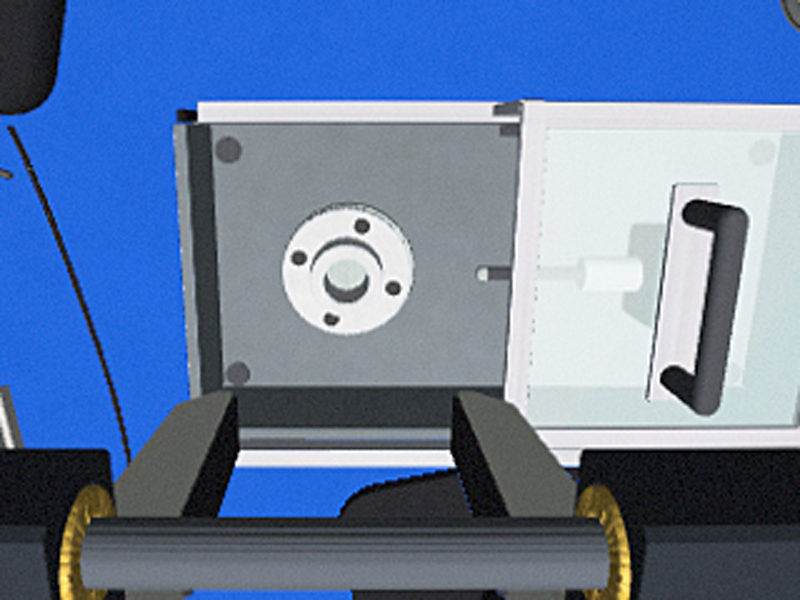

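The flange stands upright and centred on the rest (foot 282–413, hub hole (346,277), rest rim just showing). Return to the bar.

{"api": "servo_tool", "payload": {"plan": "0.003 0.02 0 0;0.003 0.05 0 0;0.003 0.085 0 0;0.003 0.12 0 0;0.003 0.145 0 0;0.003 0.152 0 0;0.003 0.152 0.02 0;0.003 0.152 0.05 0;0.003 0.152 0.08 0;0.003 0.152 0.105 0;0.003 0.152 0.117 0;0.003 0.152 0.117 0"}}

```text
t: 17.22
tool_pos: [0.578, 0.0948, 0.11]
orientation: [0.146, -3.13, 0.001]
force: [-0.3, 0.8, -0.2]
opening: 0.0556
gripper_force: 0.0
```

{"api": "servo_tool", "payload": {"plan": "0 0 0 0;0 0 0 0;0 0 0 0;0 0 0 0;0 0 0 0;0 0 0 0;0 0 0 0;0 0 0 0;0 0 0 0;0 0 0 0;0 0 0 0", "grip": 1, "grip_force": 15}}

```text
t: 18.13
tool_pos: [0.5816, 0.095, 0.1155]
orientation: [-0.147, 3.138, -0.001]
force: [-1.3, -5.7, 4.6]
opening: 0.0116
gripper_force: 15.0
```

{"api": "servo_tool", "payload": {"plan": "0 -0.005 0 0;0 -0.015 0 0;0 -0.028 0 0;0 -0.041 0 0;0 -0.054 0 0;0 -0.067 0 0;0 -0.08 0 0;0 -0.093 0 0;0 -0.106 0 0;0 -0.119 0 0;0 -0.129 0 0;0 -0.134 0 0"}}

```text
t: 19.13
tool_pos: [0.5942, -0.0397, 0.1154]
orientation: [-0.145, 3.137, -0.0]
force: [0.4, 2.8, 5.6]
opening: 0.0113
gripper_force: 15.0
```

{"api": "servo_tool", "payload": {"plan": "0 -0.003 0 0;0 -0.006 0 0;0 -0.009 0 0;0 -0.012 0 0;0 -0.013 0 0;0 -0.013 0 0;0 -0.013 0 0"}}

```text
t: 19.72
tool_pos: [0.5954, -0.0517, 0.1155]
orientation: [-0.147, 3.137, -0.001]
force: [-0.3, -0.7, 6.1]
opening: 0.0112
gripper_force: 15.0
```

{"api": "servo_tool", "payload": {"plan": "0 -0.001 0 0;0 -0.002 0 0;0 -0.003 0 0;0 -0.004 0 0;0 -0.005 0 0;0 -0.005 0 0;0 -0.005 0 0"}}

```text
t: 20.3
tool_pos: [0.5957, -0.0545, 0.1154]
orientation: [-0.148, 3.138, 0.004]
force: [-0.9, 8.6, 6.8]
opening: 0.0114
gripper_force: 15.0
```

At the shut stop (total travel 0.150 m, 8.6 N). Relax, release, rise.

{"api": "servo_tool", "payload": {"plan": "0 0.001 0 0;0 0.001 0 0;0 0.001 0 0;0 0.001 0 0;0 0.001 0 0;0 0.001 0 0;0 0.001 0 0;0 0.001 0 0", "grip": -0.3}}

```text
t: 20.97
tool_pos: [0.5954, -0.0548, 0.115]
orientation: [0.147, -3.138, 0.0]
force: [0.1, -0.4, -0.5]
opening: 0.0586
gripper_force: 0.0
```

{"api": "servo_tool", "payload": {"plan": "0 0 -0.02 0;0 0 -0.05 0;0 0 -0.08 0;0 0 -0.11 0;0 0 -0.12 0;0 0 -0.12 0;0.03 0 -0.12 0;0.06 0 -0.12 0;0.06 0 -0.12 0"}}

```text
t: 21.72
tool_pos: [0.5303, -0.0601, 0.2306]
orientation: [0.146, -3.13, -0.003]
force: [-0.2, -0.1, -0.9]
opening: 0.0604
gripper_force: 0.0
```

```bash
python3 - <<'E'
from h import *
c=snap("wrist","w7");t=snap("top","top7");go(.5833,.095,.1186,95.4)
cv2.imwrite("pics/w7b.png",cv2.resize(c["image"][60:300,120:440],(800,600),interpolation=cv2.INTER_CUBIC))
E
```

```text
t 21.82 pos [ 0.5343 -0.0602  0.2328] yaw 95.34 z [-0.003  0.001 -1.   ] F [ 0.8 -0.3  0.2] open 0.0606 gf 0.0
shift [-0.0636  0.1499  0.1142] turn -0.06 rows 5.0
```

View pics/w7b.png

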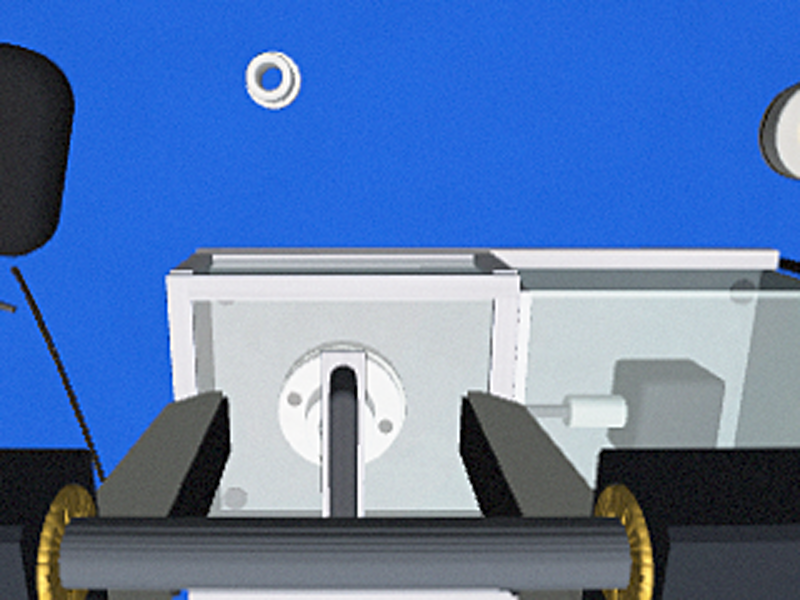

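The guard is shut over the right half (frame 168–518), and the flange stands on the rest under it at ≈(342,405). The bar is clear. Let it settle, then hand in.

{"api": "servo_tool", "payload": {"plan": "0 0 0 0;0 0 0 0;0 0 0 0;0 0 0 0"}}

```text
t: 22.15
tool_pos: [0.5363, -0.0603, 0.2349]
orientation: [-0.148, 3.138, 0.0]
force: [-0.4, 0.3, -0.2]
opening: 0.0608
gripper_force: 0.0
```

```bash
python3 -c "
from plant import robot
print(robot.close_job())"
```

```text
the job is handed in; nothing more can be done
None
```

The job is handed in at about 22 s, with no verdict returned: I slid the guard fully open, set the larger flange hub up and centred on the rest, and shut the guard to its stop; I never touched the bushing or the ring gauge.

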